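Cap the conduit stubs on an enclosure by trial fit

ROBOT

A 6-joint arm with a two-finger parallel gripper is mounted at the origin on the work surface. World frame = base frame: x ahead of the robot, y to its left, z up, the work surface at z = 0. Lengths are in mm, angles in rad, forces in N, time in s.
With the tool pointing down it reaches from about 275 to 1000 mm from the base axis. Payload 8.4 kg.
Tool frame: the origin (TCP) lies on the centre line of the jaws, within the pads' length; the fingertips stand r.tip_reach ahead of it and the grasp point (between the pads) lies 3 mm ahead of it (r.tip_reach is the distance from the TCP to the fingertips, in mm); z points along the fingers, y is the direction in which the jaws open and shut (so a half turn about z gives the same grasp; the last joint's range is limited). The gripper opens to 85 mm and grips with 20 to 120 N. Pads are 22 mm wide; open, the fingers measure 114 mm over their backs; the gripper's body (76 mm by 85 mm) begins 54 mm behind the grasp point. The pads swing forward as they close: fully open they stand 13 mm farther back than shut.
Start: joints at [-1.167, 0.353, 1.633, -0, 1.155, -0.002], TCP at [246.72, -574.245, 253.281] pointing down, gripper open.
Joint ranges: [-2.63, 2.63], [-0.92, 2.1], [0.06, 2.66], [-1.3, 4.44], [0, 2.69], [-3.02, 3.02]. Speed limits (rad/s): [2.22, 2.22, 2.79, 3.14, 3.14, 3.14].

INTERFACE

Orientations are given as [roll, pitch, yaw] about the fixed x, y, z axes, in that order (R = Rz(yaw) Ry(pitch) Rx(roll)).
In Python, from rig import sense, optics, r, nets gives the robot as it stands. The module is installed in compiled form; this text tells all that it offers.
- The arm moves only by the tool carry_out, never from a script. Its argument "increments" is a list that holds one entry, the list of rows, each a list of 6 numbers: the shift along the tool's x, y, z normalised to -1 to 1, where 1 is 40 cm, then the turn, a rotation vector about the tool's x, y, z normalised to -1 to 1, where 1 is 60 degrees. A call has 1 to 5 rows; each row is the pose to reach, as a shift and turn from the pose commanded when the call began, along the tool's axes at that moment; what a row does not reach only later rows make up. A row lasts 1/12 s, in which the tool goes at most 41.7 mm and 7.16 degrees, less where a joint would pass 70% of its speed; a pose out of reach is approached as far as the arm can. A call with a number of a shift or a turn outside -1 to 1 is refused whole. A call with a gripper value outside its range is refused whole. "hand" is the closure, from 0 (fully open) to 1 (shut), set as the call begins (left out, the last holds). The fingers move at their own pace and stop on an object; "squeeze" is the grip in N (left out, the last holds). Time passes only in rows, so rows that repeat a pose let the fingers close. It gives the time, the measured TCP pose, the force and the opening at its end, in the units of the state.
- sense(): the state, without advancing time (a new reading comes with each control period).
- optics.grab_frame(name): name is "scene" or "top" or "wrist"; returns a dict with "img" (384x512x3 uint8, red, green, blue), "range_z" (384x512 float32, mm along the optical axis (not along the pixel's ray), 0 where there is no reading), "fov_y" (degrees; the focal length in pixels is half the picture's height over the tangent of half this angle, whatever the lens; pixels are square), "cx", "cy" (the principal point, pixels), "k1" (the pictures are not rectified: a ray, as slopes to the right and down, at radius r is drawn at 1 + k1 r^2 times it, then the intrinsics apply), "R" (3x3) and "t" (3): a world point X has camera coordinates R X + t. Camera axes: x right, y down, z forward; pixel columns grow to the right and rows downward; lengths in mm; the calibration is good to about 2 mm. A picture is of the moment at which its call begins.
- r.sign_off(): hands the job in, once; it reports no verdict.
Trained networks look in the newest picture that a camera, given by its name, has taken for a name from the list of things; names that differ only in an ending like _2 or _b are one class to them, and where a whole thing is asked for, a point or a joint stands for the part that bears it (a point fixed in the world has none). Each returns a list of dicts, best first, with "confidence" (0 to 1); they miss things now and then, are a little off and sometimes report something else, mostly with a low value. They report only what shows in the picture. A call takes as long as a camera call. They do not tell look-alikes from the thing itself.
- nets.trace(target, camera): "mask" (384x512 bool, what is visible of it).
- nets.tip_of(target, camera): "point" ([x, y, z] in mm, in world coordinates, good to about 4 mm: a listed point, or the origin of a listed thing).
The state is a dict: "clock": time; "qpos": joint angles; "qvel": joint speeds; "joint_efforts": joint torques, N m; "eef_pos": TCP position; "tcp_rot": TCP orientation; "contact_force": force on the tool from outside, world axes, zero at the start; "wrist_torque": the same for the moment, N m; "opening": opening from 0.0 (shut) to 1.0 (fully open).
Only numpy, scipy, OpenCV 4.12 (cv2) and the standard library are available. Lean on these libraries where they do the work, as an engineer would, in place of code of your own. Each camera call takes 0.05 s, during which the arm holds its last target.

TASK

Close off both conduit stubs on the grey enclosure with the two caps from the red tray. The caps look alike but each fits only one of the stubs, so try them and leave each cap fully home and upright on the stub it fits, released. Do not disturb the carton, the screwdriver or the tube offcut.

Things in the scene. Friction and masses are not known exactly. Their poses are not given: they have to be found in the camera images.
- enclosure: Fixed light grey steel enclosure lying closed on the bench, 150 mm (x) by 300 mm (y) by 90 mm high; origin at the centre of its underside. Two round steel conduit stubs stand on its top, on its long middle line, 75 mm either side of the centre.
- entry_left (a point): Centre of the open top rim of the left conduit stub (enclosure's +y side), 150 mm above the bench; z points up. The stub stands 60 mm proud of the enclosure. One stub is 40 mm outside and 28 mm inside, the other 47 mm outside and 35 mm inside; which stands here changes from run to run.
- entry_right (a point): Centre of the open top rim of the right conduit stub (enclosure's -y side), 150 mm above the bench; z points up. The stub stands 60 mm proud of the enclosure. One stub is 40 mm outside and 28 mm inside, the other 47 mm outside and 35 mm inside; which stands here changes from run to run.
- cap_1_mid (a point): Grey plastic end cap, 80 mm tall, about 160 g, standing mouth down in the tray. Point: on its axis, half-way up, at the foot of its knob; z up. Above: a round knob to grip, 32 mm across, 40 mm tall. Below: an 8 mm roof, then a skirt 60 mm outside, 32 mm deep, with a central spigot. Fully home, the roof rests on the stub's rim (point 8 mm above the rim); on the wrong stub it stands about 30 mm higher.
- cap_2_mid (a point): The other cap, identical outside (see cap_1). One cap has a skirt 43 mm inside and a 25 mm spigot for the 40 mm stub, the other 50 mm and 32 mm for the 47 mm stub; which is which cannot be seen from above. Each enters only its own stub, with 1.5 mm play all round, and slides down under its own weight.
- tray: Fixed shallow red steel tray, 300 mm (x) by 190 mm (y), rim 24 mm high, holding the two caps; origin at the centre of its underside.
- carton: Open cardboard carton, 100 by 140 mm, 85 mm high, beyond the work; origin at the centre of its underside. To be left alone.
- screwdriver: Screwdriver with a black handle lying on the bench to the left of the enclosure. To be left alone.
- offcut: Upright aluminium tube offcut, 34 mm in diameter, 90 mm tall, on the bench beyond the tray; origin at the centre of its underside. To be left alone.
Things that resemble listed ones, but are neither listed nor needed, are in the scene too. What is shaped like the part that bears cap_1_mid but green or purple is not meant.

How it is judged (in metres and radians):
On the way:
1. one cap is fully home on a stub (((horizontal distance between cap_1_mid and entry_left below 0.005 m and z of cap_1_mid in the frame of entry_left between 0.004 and 0.012 m and angle between cap_1_mid's own z axis and vertical below 0.08 rad) or (horizontal distance between cap_1_mid and entry_right below 0.005 m and z of cap_1_mid in the frame of entry_right between 0.004 and 0.012 m and angle between cap_1_mid's own z axis and vertical below 0.08 rad) or (horizontal distance between cap_2_mid and entry_left below 0.005 m and z of cap_2_mid in the frame of entry_left between 0.004 and 0.012 m and angle between cap_2_mid's own z axis and vertical below 0.08 rad) or (horizontal distance between cap_2_mid and entry_right below 0.005 m and z of cap_2_mid in the frame of entry_right between 0.004 and 0.012 m and angle between cap_2_mid's own z axis and vertical below 0.08 rad))), for 0.2 s.
At the end, for the whole second after the job is handed in: Each of the two stubs carries one cap, fully home: the cap's axis within 5 mm of the stub's, its mid point 4 to 12 mm above the stub's rim (8 mm when seated), tilted less than 0.08 rad ((((horizontal distance between cap_1_mid and entry_left below 0.005 m and z of cap_1_mid in the frame of entry_left between 0.004 and 0.012 m and angle between cap_1_mid's own z axis and vertical below 0.08 rad) and (horizontal distance between cap_2_mid and entry_right below 0.005 m and z of cap_2_mid in the frame of entry_right between 0.004 and 0.012 m and angle between cap_2_mid's own z axis and vertical below 0.08 rad)) or ((horizontal distance between cap_1_mid and entry_right below 0.005 m and z of cap_1_mid in the frame of entry_right between 0.004 and 0.012 m and angle between cap_1_mid's own z axis and vertical below 0.08 rad) and (horizontal distance between cap_2_mid and entry_left below 0.005 m and z of cap_2_mid in the frame of entry_left between 0.004 and 0.012 m and angle between cap_2_mid's own z axis and vertical below 0.08 rad)))); the robot touches nothing.
It fails at once if the carton is moved by more than 30 mm (distance of carton from where it was at the start of the episode above 0.03 m).
It fails at once if the screwdriver is moved by more than 30 mm (distance of screwdriver from where it was at the start of the episode above 0.03 m).
It fails at once if the tube offcut is moved by more than 30 mm (distance of offcut from where it was at the start of the episode above 0.03 m).
It fails at once if the tube offcut is tipped over (angle between offcut's own z axis and vertical above 0.5 rad).
It also fails if it takes over 72 s, if anything falls off the work surface, if the arm or the gripper's body presses on something with over 40 N, if the wrist force passes 120 N, or if a joint passes its speed limit or range.

## Working session

There is one attempt and no reset: what is moved stays moved. The work goes in short steps, Python scripts to look and compute and a tool call to move; the robot and the scene stay as the last step left them, time stands still between calls to the robot, and variables do not carry over. Pictures are saved under pics/ and viewed, and the job is handed in when it is done.

Besides the shell and the picture viewer there is one more tool, called after "Call:" as name([rows], argument=value, ...), one row to a line, values as JSON. carry_out: Moves the arm, as the interface text tells. Its arguments: {"type":"object","properties":{"increments":{"type":"array","items":{"type":"array","items":{"type":"array","items":{"type":"number","minimum":-1,"maximum":1}}}},"hand":{"type":"number"},"squeeze":{"type":"number"}},"required":["increments"]}

```bash
mkdir -p pics
cat > h.py <<'E'
import numpy as np, cv2
from rig import sense, optics, r, nets
def save(img,name,crop=None,s=1):
    if crop: x0,y0,x1,y1=crop; img=img[y0:y1,x0:x1]
    img=cv2.resize(img,None,fx=s,fy=s,interpolation=cv2.INTER_CUBIC)
    cv2.imwrite('pics/'+name,img[:,:,::-1])
def pts(f):
    h,w=f['range_z'].shape; F=h/2/np.tan(np.radians(f['fov_y'])/2)
    K=np.array([[F,0,f['cx']],[0,F,f['cy']],[0,0,1]])
    u,v=np.meshgrid(np.arange(w),np.arange(h))
    p=cv2.undistortPoints(np.stack([u,v],-1).reshape(-1,1,2).astype(np.float64),K,np.array([f['k1'],0,0,0,0.]))
    p=p.reshape(h,w,2); z=f['range_z'][...,None]
    c=np.concatenate([p*z,z],-1)
    return (c-f['t'])@f['R']   # R^T (c-t)
E
python3 - <<'E'
from h import *
s=sense();print({k:np.round(v,3) for k,v in s.items()}, r.tip_reach)
for n in ('scene','top','wrist'):
    f=optics.grab_frame(n); save(f['img'],n+'0.png',s=1.5); print(n,f['fov_y'],f['k1'],np.round(-f['R'].T@f['t']))
    for t in ('cap_1_mid','entry_left','entry_right','tray','enclosure','carton','screwdriver','offcut'):
        print(n,t,[(np.round(d['point']),round(d['confidence'],2)) for d in nets.tip_of(t,n)])
E
```

```text
{'clock': np.float64(0.0), 'qpos': array([-1.167,  0.354,  1.634,  0.   ,  1.155, -0.002]), 'qvel': array([ 0.002,  0.   , -0.001, -0.001,  0.001, -0.   ]), 'joint_efforts': array([-1.0000e-03, -6.0524e+01, -3.4207e+01, -0.0000e+00,  9.0000e-03,
       -0.0000e+00]), 'eef_pos': array([ 246.542, -573.832,  252.567]), 'tcp_rot': array([-3.14 , -0.   ,  0.406]), 'contact_force': array([-0.174, -0.136, -0.069]), 'wrist_torque': array([0.044, 0.001, 0.011]), 'opening': np.float64(0.999)} 22.0
scene 49.24662975935447 0.032084796126062014 [1201.  835.  988.]
scene cap_1_mid [(array([ 719., -299.,   42.]), 0.72), (array([ 548., -431.,   39.]), 0.69), (array([562., -72.,  39.]), 0.63), (array([661., -87.,  39.]), 0.63), (array([ 580., -263.,   44.]), 0.52)]
scene entry_left []
scene entry_right [(array([547.,  77., 151.]), 0.67)]
scene tray [(array([ 493., -254.,    1.]), 0.89)]
scene enclosure [(array([543., 148.,  -1.]), 0.89)]
scene carton []
scene screwdriver [(array([578., 464.,  -1.]), 0.95)]
scene offcut [(array([ 735., -214.,    1.]), 0.53)]
top 43.42376402655576 -0.19978480267468463 [ 501.   15. 1686.]
top cap_1_mid [(array([ 726., -294.,   37.]), 0.66), (array([566., -70.,  42.]), 0.65), (array([ 578., -262.,   48.]), 0.53), (array([658., -87.,  39.]), 0.53), (array([ 551., -424.,   42.]), 0.51)]
top entry_left [(array([540., 228., 148.]), 0.78), (array([551.,  77., 153.]), 0.31)]
top entry_right [(array([550.,  77., 151.]), 0.91)]
top tray [(array([ 491., -254.,    2.]), 0.84)]
top enclosure [(array([546., 150.,   1.]), 0.78)]
top carton [(array([793.,  92.,   2.]), 0.8)]
top screwdriver [(array([577., 464.,  -3.]), 0.82)]
top offcut [(array([ 735., -218.,    1.]), 0.42)]
wrist 66.52607068432977 -0.060082436202930044 [ 314. -545.  375.]
wrist cap_1_mid []
wrist entry_left []
wrist entry_right []
wrist tray []
wrist enclosure []
wrist carton []
wrist screwdriver []
wrist offcut []
```

View pics/scene0.png

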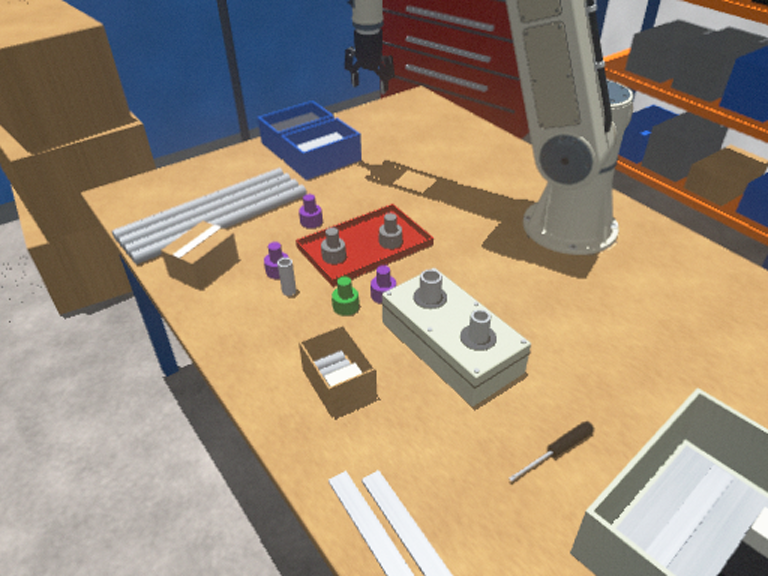

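View pics/top0.png

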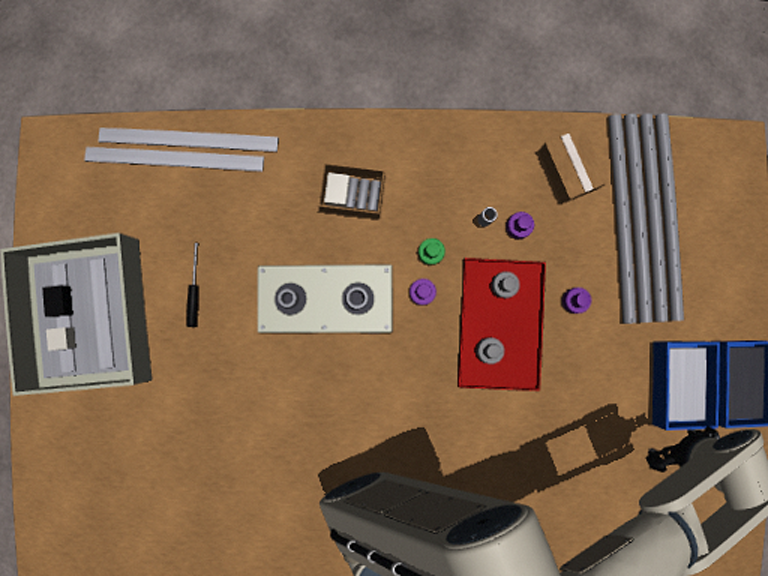

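The top picture (1.5x) shows two grey caps in the red tray, at about (507,284) and (490,350). The stubs are on the enclosure at (290,297) for the left and (357,297) for the right. The look-alikes are green at (431,250) and purple at (422,292), (520,225) and (577,300). They stand outside the tray and are the wrong colour, so I leave them out. Next I check with a crop and measure.

Run:
```python
from h import *
f=optics.grab_frame('top'); P=pts(f); save(f['img'],'crop_top.png',(160,140,400,270),3.3)
g=optics.grab_frame('scene'); Q=pts(g)
def circ(xy,R):
    c,rad=cv2.minEnclosingCircle(xy.astype(np.float32)); return np.round(c,1),round(rad,1)
for nm,p in (('top',P),('scene',Q)):
  X=p.reshape(-1,3); ok=(f if nm=='top' else g)['range_z'].reshape(-1)>0
  for lab,c,zr,rr in (('capA(far)',(580,-262),(76,92),25),('capB',(430,-240),(76,92),40),('left',(540,228),(144,156),35),('right',(550,77),(144,156),35)):
    m=ok&(np.hypot(X[:,0]-c[0],X[:,1]-c[1])<rr)&(X[:,2]>zr[0])&(X[:,2]<zr[1])
    S=X[m]
    if len(S)>5: print(nm,lab,m.sum(),S.mean(0).round(1),((S.max(0)+S.min(0))/2).round(1),(S.max(0)-S.min(0)).round(1),circ(S[:,:2],0))
for t in ('cap_1_mid',):
    for d in nets.trace(t,'top'):
        ys,xs=np.nonzero(d['mask']); print(xs.mean(),ys.mean(),len(xs),d['confidence'],f['img'][d['mask']].mean(0))
m=(np.abs(P[...,0]-500)<140)&(np.abs(P[...,1]+170)<0)
b=(P[...,2]>80)&(P[...,2]<97)&(P[...,1]>0)&(P[...,1]<310)&(P[...,0]>460)&(P[...,0]<640)
print('encl rect',cv2.minAreaRect(P[b][:,:2].astype(np.float32)),np.median(P[b][:,2]))
print('tray floor', np.median(P[(abs(P[...,0]-480)<30)&(abs(P[...,1]+310)<15)][:,2]))
```

```text
top capA(far) 69 [ 581.9 -262.    84.4] [ 581.9 -262.5   84.4] [27.1 31.3 15.1] (array([ 581.6, -262.5]), 16.1)
top capB 73 [ 432.9 -227.    83.8] [ 433.4 -227.1   83.6] [29.8 28.2 14.7] (array([ 433.5, -226.9]), 16.3)
top left 60 [545.  224.7 149.1] [544.8 224.8 149.7] [35.6 33.  11. ] (array([545.3, 225.2]), 19.5)
top right 72 [546.5  76.2 149.9] [546.   75.9 149.9] [41.8 42.  11.4] (array([545.8,  76.6]), 23.3)
scene capA(far) 45 [ 583.9 -255.9   82.3] [ 583.4 -259.    81.7] [28.9 30.6 11.4] (array([ 583.9, -258. ]), 16.7)
scene capB 43 [ 431.6 -222.4   81.4] [ 430.4 -225.1   81.5] [30.2 34.8 10.3] (array([ 429.3, -225.1]), 19.1)
scene left 70 [546.8 228.8 148.5] [545.4 227.7 148.8] [39.2 37.4  9.5] (array([545.3, 228.3]), 21.3)
scene right 77 [549.2  81.  148.9] [548.2  79.3 148.7] [45.3 44.4  9.2] (array([548.8,  79.8]), 23.6)
384.0078125 199.67578125 256 0.73 [ 88.55859375  45.3515625  112.45703125]
336.98591549295776 189.65140845070422 284 0.71 [109.57746479  99.44014085 100.88732394]
346.43548387096774 149.77822580645162 248 0.66 [ 93.90725806  48.54435484 119.07258065]
287.32589285714283 167.87946428571428 224 0.6 [ 55.25892857 132.42857143  69.66964286]
281.2913043478261 194.3608695652174 230 0.51 [114.17391304  61.90434783 143.13478261]
encl rect ((545.7396240234375, 151.16879272460938), (147.4627227783203, 295.22412109375), 0.4124254882335663) 89.94311967537851
tray floor 4.061080353677511
```

View pics/crop_top.png

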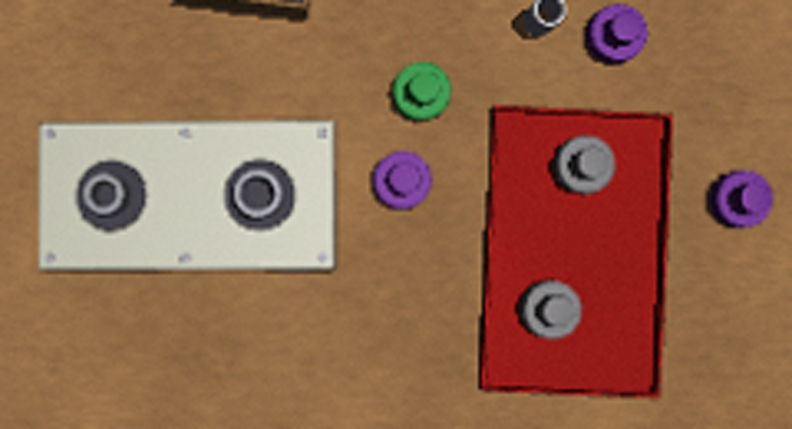

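The stubs differ by rim size: left about 39 mm across (the 40 mm stub), right about 46.5 mm (the 47 mm stub). The crop confirms that the grey caps in the tray are the ones meant. I move above the near cap (433,-227) and turn to yaw 0, then use the wrist camera.

Call:
carry_out([
  [[0.77,-0.61,0.05,0,0,0.388],[0.77,-0.61,0.05,0,0,0.388],[0.77,-0.61,0.05,0,0,0.388],[0.77,-0.61,0.05,0,0,0.388],[0.77,-0.61,0.05,0,0,0.388]],
], hand=0, squeeze=40)

```text
clock: 1.92
eef_pos: [345.4, -390.7, 242.8]
tcp_rot: [3.141, -0.0, -0.004]
contact_force: [0.4, -0.2, -0.1]
opening: 1.004
```

```bash
cat >> h.py <<'E'
from scipy.spatial.transform import Rotation as Ro
def go(x,y,z,yaw=0):
    s=sense(); R=Ro.from_euler('xyz',s['tcp_rot']); G=Ro.from_euler('xyz',[np.pi,0,yaw])
    d=R.inv().apply(np.array([x,y,z])-s['eef_pos'])/400; t=np.degrees((R.inv()*G).as_rotvec())/60
    print('t',round(float(s['clock']),2),'pos',s['eef_pos'].round(1),'rot',s['tcp_rot'].round(3),'F',s['contact_force'].round(1),'op',round(float(s['opening']),3),'| go',np.r_[d,t].round(4).tolist())
E
python3 -c "
from h import *
go(433,-227,230)"
```

```text
t 1.92 pos [ 345.4 -390.7  242.8] rot [ 3.141 -0.    -0.004] F [ 0.4 -0.2 -0.1] op 1.004 | go [0.2173, -0.4101, 0.0319, 0.0003, -0.0003, -0.0038]
```

Call:
carry_out([
  [[0.217,-0.41,0.032,0,0,-0.004],[0.217,-0.41,0.032,0,0,-0.004],[0.217,-0.41,0.032,0,0,-0.004],[0.217,-0.41,0.032,0,0,-0.004],[0.217,-0.41,0.032,0,0,-0.004]],
])

```text
clock: 2.33
eef_pos: [433.1, -224.8, 229.9]
tcp_rot: [-3.141, -0.001, 0.005]
contact_force: [0.7, -0.5, 0.4]
opening: 0.998
```

```bash
python3 -c "
from h import *
go(433,-227,230)
f=optics.grab_frame('wrist');save(f['img'],'w1.png',s=1.5);print(f['R'].round(3),(-f['R'].T@f['t']).round(1),f['cx'],f['cy'])
P=pts(f);m=(f['range_z']>0)&(P[...,2]>76)&(P[...,2]<92)&(np.hypot(P[...,0]-433,P[...,1]+227)<45)
S=P[m];print(len(S),S.mean(0),S.max(0)-S.min(0),cv2.minEnclosingCircle(S[:,:2].astype(np.float32)))
"
```

```text
t 2.33 pos [ 433.1 -224.8  229.9] rot [-3.141e+00 -1.000e-03  5.000e-03] F [ 0.7 -0.5  0.4] op 0.998 | go [-0.0003, 0.0055, -0.0003, -0.001, -0.0005, 0.0048]
[[ 0.005 -1.    -0.001]
 [-0.957 -0.005  0.291]
 [-0.291 -0.    -0.957]] [ 506.2 -225.2  351.4] 253.10099612682507 194.46313907153157
866 [ 430.48934865 -226.39272695   84.48023305] [31.02991401 31.51079097 10.95846683] ((429.3821716308594, -226.43162536621094), 15.941993713378906)
```

View pics/w1.png

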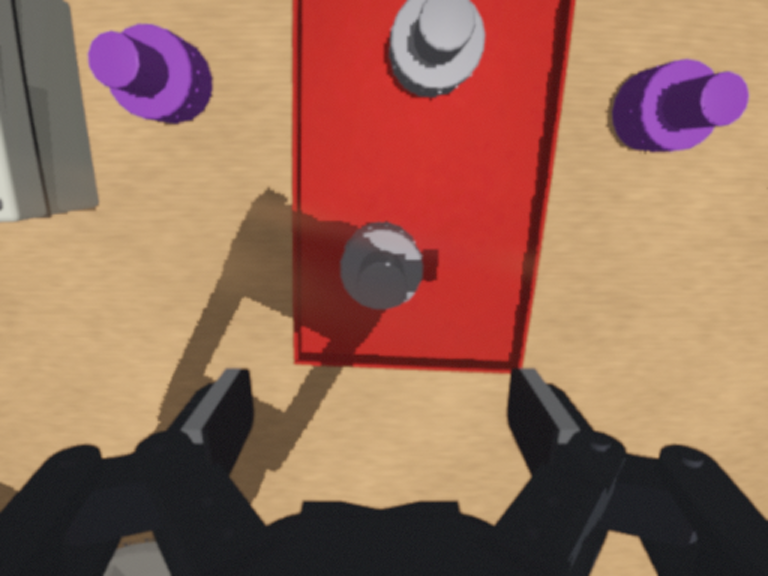

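The wrist view (1.5x) shows the near grey cap at (383,265), right in front of the jaws, and the second grey cap at (445,40). I now write a precise edge fit. I will use the same camera-to-object geometry at the caps and the stubs so that the calibration bias cancels.

```bash
cat >> h.py <<'E'
from scipy.optimize import least_squares
def meas(x,y,ztop,rad,n=3,zcut=15):
    """centre of a disc edge of radius rad at height ztop, from the depth silhouette (clean on the side away from camera)"""
    out=[]
    for i in range(n):
        f=optics.grab_frame('wrist'); P=pts(f); C=-f['R'].T@f['t']
        h,w=f['range_z'].shape
        m=((f['range_z']>0)&(P[...,2]>ztop-zcut)&(P[...,2]<ztop+25)&(np.hypot(P[...,0]-x,P[...,1]-y)<rad+14)).astype(np.uint8)
        m=cv2.medianBlur(m,5)
        nl,L,st,_=cv2.connectedComponentsWithStats(m); m=(L==1+np.argmax(st[1:,4])).astype(np.uint8)
        c=max(cv2.findContours(m,cv2.RETR_EXTERNAL,cv2.CHAIN_APPROX_NONE)[0],key=len).astype(float)
        F=h/2/np.tan(np.radians(f['fov_y'])/2);K=np.array([[F,0,f['cx']],[0,F,f['cy']],[0,0,1]])
        p=cv2.undistortPoints(c,K,np.array([f['k1'],0,0,0,0.])).reshape(-1,2)
        d=np.c_[p,np.ones(len(p))]@f['R']; X=C+d*((ztop-C[2])/d[:,2])[:,None]
        c0=np.array([x,y])
        for _ in range(4):
            a=X[:,:2]-c0; aw=c0-C[:2]; aw=np.array([-1.,0])
            s=a[a@aw>-0.1*rad]+c0
            q=least_squares(lambda v:np.hypot(s[:,0]-v[0],s[:,1]-v[1])-v[2],[*c0,rad],loss='soft_l1',f_scale=.5).x; c0=q[:2]
        zt=np.median(P[...,2][cv2.erode(m,np.ones((5,5)))>0]) if m.sum()>60 else 0
        out.append([*q,zt])
    o=np.array(out);s=sense()
    print('meas',o.round(2).tolist(),'mean',o.mean(0).round(2),'rel TCP',(o.mean(0)[:2]-s['eef_pos'][:2]).round(2))
    return f,m
E
python3 -c "
from h import *
go(433,-227,230)
f,m=meas(430,-226.4,84,16)
im=f['img'].copy();im[m>0,1]=255;save(im,'w2.png',(180,100,340,260),3.5)
meas(578,-262,84,16)
"
```

```text
t 2.38 pos [ 433.8 -223.7  229.7] rot [-3.14e+00 -1.00e-03  6.00e-03] F [-0.2  1.5 -0.4] op 1.001 | go [-0.0019, 0.0082, -0.0007, -0.0017, -0.0007, 0.0056]
meas [[429.48, -226.43, 15.16, 84.83], [429.38, -226.33, 15.11, 84.83], [429.5, -226.49, 15.21, 84.84]] mean [ 429.45 -226.42   15.16   84.83] rel TCP [-2.63  1.66]
meas [[577.27, -259.62, 15.04, 84.87], [577.68, -259.75, 15.24, 84.88], [577.65, -259.66, 15.32, 84.9]] mean [ 577.53 -259.68   15.2    84.88] rel TCP [145.97 -30.4 ]
```

View pics/w2.png

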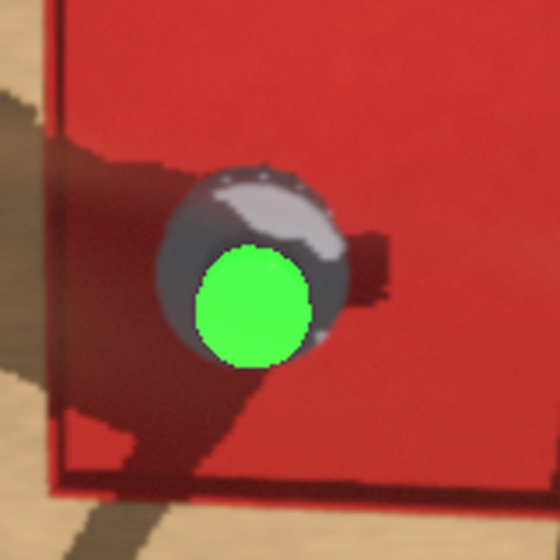

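The fit repeats to about 0.1 mm. I go down to grasp the cap so that the jaws centre it, then release and measure again from above to calibrate the camera's y bias.

```bash
python3 -c "
from h import *
go(431,-226.5,120);go(431,-226.5,72)"
```

```text
t 2.68 pos [ 431.6 -229.3  230.1] rot [ 3.141e+00 -0.000e+00  3.000e-03] F [0.1 0.1 1.3] op 1.0 | go [-0.0014, -0.007, 0.2752, 0.0003, -0.0001, 0.0025]
t 2.68 pos [ 431.6 -229.3  230.1] rot [ 3.141e+00 -0.000e+00  3.000e-03] F [0.1 0.1 1.3] op 1.0 | go [-0.0014, -0.0071, 0.3952, 0.0003, -0.0001, 0.0025]
```

Call:
carry_out([
  [[0,0,0.1,0,0,0.002],[0,0,0.2,0,0,0.002],[0,0,0.275,0,0,0.002],[0,0,0.275,0,0,0.002],[0,0,0.275,0,0,0.002]],
])

```text
clock: 3.1
eef_pos: [430.7, -228.7, 119.3]
tcp_rot: [-3.14, 0.003, 0.0]
contact_force: [0.8, -0.0, 0.6]
opening: 1.002
```

```bash
python3 -c "
from h import *
go(431,-226.5,72)"
```

```text
t 3.1 pos [ 430.7 -228.7  119.3] rot [-3.14e+00  3.00e-03  0.00e+00] F [ 0.8 -0.   0.6] op 1.002 | go [0.0012, -0.0054, 0.1182, -0.0015, 0.003, 0.0]
```

Call:
carry_out([
  [[0.001,-0.005,0.06,0,0,0],[0.001,-0.005,0.118,0,0,0],[0.001,-0.005,0.118,0,0,0],[0.001,-0.005,0.118,0,0,0],[0.001,-0.005,0.118,0,0,0]],
])

```text
clock: 3.52
eef_pos: [433.4, -227.2, 74.8]
tcp_rot: [3.14, -0.002, 0.001]
contact_force: [-0.6, 0.1, 0.4]
opening: 1.003
```

Call:
carry_out([
  [[0,0,0,0,0,0],[0,0,0,0,0,0],[0,0,0,0,0,0],[0,0,0,0,0,0],[0,0,0,0,0,0]],
], hand=1, squeeze=25)

```text
clock: 3.93
eef_pos: [432.5, -226.4, 73.2]
tcp_rot: [3.141, -0.001, 0.002]
contact_force: [-0.2, 0.9, 5.5]
opening: 0.359
```

Call:
carry_out([
  [[0,0,0,0,0,0],[0,0,0,0,0,0],[0,0,0,0,0,0],[0,0,0,0,0,0]],
])

```text
clock: 4.27
eef_pos: [432.6, -226.4, 73.2]
tcp_rot: [3.141, -0.0, 0.002]
contact_force: [-0.7, 1.4, 7.1]
opening: 0.368
```

The knob is gripped (opening 0.368, about 31 mm). The upward force suggests the fingertips touch the cap's roof, so I will regrasp about 4 mm higher. First I release, rise and remeasure.

Call:
carry_out([
  [[0,0,-0.005,0,0,0],[0,0,-0.005,0,0,0],[0,0,-0.005,0,0,0],[0,0,-0.005,0,0,0]],
], hand=0)

```text
clock: 4.6
eef_pos: [432.2, -226.3, 74.7]
tcp_rot: [-3.141, 0.0, 0.002]
contact_force: [1.0, 0.8, -0.2]
opening: 0.914
```

Call:
carry_out([
  [[0,0,-0.1,0,0,0],[0,0,-0.2,0,0,0],[0,0,-0.3,0,0,0],[0,0,-0.39,0,0,0],[0,0,-0.39,0,0,0]],
])

```text
clock: 5.02
eef_pos: [435.4, -228.0, 237.5]
tcp_rot: [3.137, -0.009, 0.002]
contact_force: [2.2, -0.6, 0.3]
opening: 0.999
```

Call:
carry_out([
  [[0,0,0,0,0,0],[0,0,0,0,0,0],[0,0,0,0,0,0]],
])

```text
clock: 5.27
eef_pos: [431.4, -225.9, 229.4]
tcp_rot: [-3.14, 0.002, 0.002]
contact_force: [0.3, 0.6, -0.8]
opening: 0.998
```

```bash
python3 -c "
from h import *
go(431,-226.5,230)
f,m=meas(430,-226.4,84,16)
go(431,-226.5,230)
meas(578,-262,84,16)
go(581,-260,230)
"
```

```text
t 5.27 pos [ 431.4 -225.9  229.4] rot [-3.14e+00  2.00e-03  2.00e-03] F [ 0.3  0.6 -0.8] op 0.998 | go [-0.001, 0.0016, -0.0015, -0.0011, 0.0022, 0.0015]
meas [[429.49, -226.98, 15.2, 84.83], [429.47, -226.94, 15.19, 84.85], [429.43, -226.95, 15.17, 84.82]] mean [ 429.47 -226.96   15.18   84.83] rel TCP [-2.18 -0.96]
t 5.42 pos [ 431.6 -226.   229.4] rot [-3.14e+00  2.00e-03  2.00e-03] F [ 0.5 -1.  -0.5] op 0.993 | go [-0.0016, 0.0013, -0.0014, -0.0011, 0.0022, 0.0015]
meas [[577.73, -259.66, 15.33, 84.93], [577.82, -259.73, 15.42, 84.84], [577.6, -259.8, 15.24, 84.95]] mean [ 577.72 -259.73   15.33   84.91] rel TCP [145.69 -33.53]
t 5.57 pos [ 432.  -226.2  230.1] rot [-3.141e+00  1.000e-03  2.000e-03] F [ 0.8 -0.1  0.4] op 1.002 | go [0.3723, 0.0851, -0.0003, -0.0006, 0.0011, 0.0015]
```

Call:
carry_out([
  [[0.29,-0.757,-0.165,0,0,0.001],[0.29,-0.757,-0.165,0,0,0.001],[0.29,-0.757,-0.165,0,0,0.001],[0.29,-0.757,-0.165,0,0,0.001],[0.29,-0.757,-0.165,0,0,0.001]],
])

```text
clock: 5.98
eef_pos: [505.3, -33.8, 272.6]
tcp_rot: [3.142, 0.0, 0.0]
contact_force: [1.9, -0.9, -0.1]
opening: 1.001
```

```bash
python3 -c "
from h import *
go(549,77,296)"
```

```text
t 5.98 pos [505.3 -33.8 272.6] rot [3.142 0.    0.   ] F [ 1.9 -0.9 -0.1] op 1.001 | go [0.1093, -0.277, -0.0586, 0.0, 0.0002, 0.0]
```

Call:
carry_out([
  [[0.105,-0.265,-0.056,0,0,0],[0.105,-0.265,-0.056,0,0,0],[0.105,-0.265,-0.056,0,0,0],[0.105,-0.265,-0.056,0,0,0],[0.105,-0.265,-0.056,0,0,0]],
])

```text
clock: 6.4
eef_pos: [547.3, 72.0, 294.5]
tcp_rot: [3.141, 0.0, 0.004]
contact_force: [-0.4, -0.6, 0.1]
opening: 0.999
```

Call:
carry_out([
  [[0,0,0,0,0,0],[0,0,0,0,0,0],[0,0,0,0,0,0]],
])

```text
clock: 6.65
eef_pos: [546.4, 69.3, 294.3]
tcp_rot: [3.141, 0.001, -0.001]
contact_force: [0.7, 0.2, -0.4]
opening: 0.996
```

```bash
python3 -c "
from h import *
go(549,77,296)
f,m=meas(546,77,150,23.5)
im=f['img'].copy();im[m>0,1]=255;save(im,'w3.png',s=1.5)
meas(546,226,150,20)
go(549,77,296)
"
```

```text
t 6.65 pos [546.4  69.3 294.3] rot [ 3.141e+00  1.000e-03 -1.000e-03] F [ 0.7  0.2 -0.4] op 0.996 | go [0.0064, -0.0194, -0.0042, 0.0003, 0.0008, -0.0009]
meas [[545.38, 75.44, 22.68, 150.64], [545.46, 75.42, 22.73, 150.69], [545.49, 75.44, 22.71, 150.62]] mean [545.44  75.43  22.71 150.65] rel TCP [-1.31  5.88]
meas [[546.66, 222.78, 22.58, 149.42], [546.51, 222.95, 22.46, 149.44], [546.53, 222.93, 22.46, 149.57]] mean [546.57 222.89  22.5  149.48] rel TCP [ -0.34 152.88]
t 6.95 pos [546.9  70.  294.8] rot [ 3.142 -0.    -0.   ] F [-1.   0.2  0. ] op 0.998 | go [0.0052, -0.0175, -0.0031, 0.0, -0.0001, -0.0001]
```

View pics/w3.png

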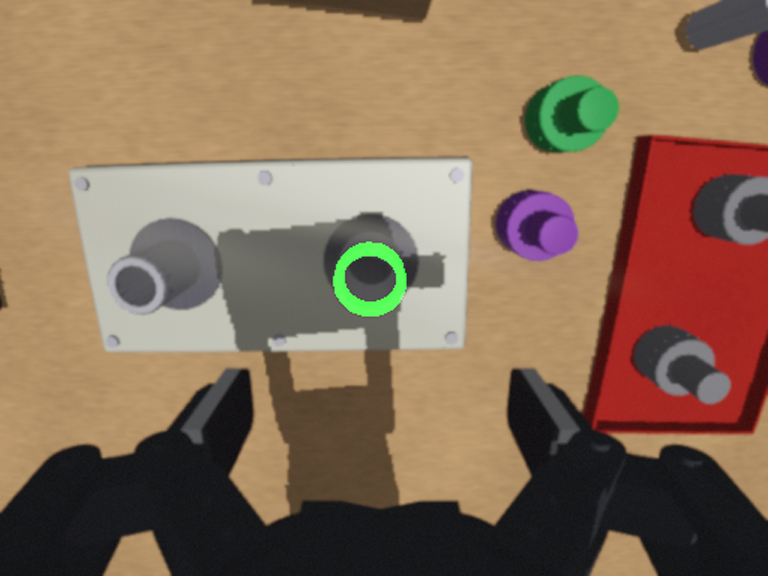

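The wrist view has the right stub's ring at (370,280), radius 22.7, so it is the 47 mm stub. The left stub at (138,285) is smaller. Next I hover over the left one.

Call:
carry_out([
  [[0,-0.1,0,0,0,0],[0,-0.2,0,0,0,0],[0,-0.3,0,0,0,0],[0,-0.385,0,0,0,0],[0,-0.385,0,0,0,0]],
])

```text
clock: 7.37
eef_pos: [546.7, 229.7, 294.7]
tcp_rot: [-3.139, -0.001, 0.003]
contact_force: [0.5, -0.5, -0.6]
opening: 0.998
```

Call:
carry_out([
  [[0,0,0,0,0,0],[0,0,0,0,0,0],[0,0,0,0,0,0]],
])

```text
clock: 7.62
eef_pos: [546.8, 223.5, 294.6]
tcp_rot: [3.141, 0.0, -0.0]
contact_force: [0.3, 0.0, -0.3]
opening: 0.998
```

```bash
python3 -c "
from h import *
go(549,225,296)
f,m=meas(546,225,150,20)
meas(546,75,150,23.5)
go(581,-260,290)
"
```

```text
t 7.62 pos [546.8 223.5 294.6] rot [ 3.141  0.    -0.   ] F [ 0.3  0.  -0.3] op 0.998 | go [0.0054, -0.0038, -0.0034, 0.0004, 0.0002, -0.0002]
meas [[543.56, 225.53, 19.28, 150.62], [543.31, 225.51, 19.05, 150.48], [543.28, 225.53, 19.03, 150.56]] mean [543.39 225.52  19.12 150.55] rel TCP [-3.64  2.16]
meas [[548.67, 78.6, 25.92, 149.39], [548.68, 78.63, 25.88, 149.31], [548.82, 78.57, 26.0, 149.27]] mean [548.72  78.6   25.94 149.32] rel TCP [   1.71 -145.23]
t 7.92 pos [547.  223.8 294.9] rot [-3.142 -0.    -0.   ] F [ 0.4 -0.6  0.3] op 0.999 | go [0.0854, 1.2095, 0.0121, -0.0, -0.0002, -0.0004]
```

Stubs measured: left (543.4,225.5), right (545.4,75.4). They are 150.1 mm apart against 150 expected, which agrees. I go back to the near cap.

Call:
carry_out([
  [[-0.25,1,0.12,0,0,0],[-0.25,1,0.12,0,0,0],[-0.25,1,0.12,0,0,0],[-0.25,1,0.12,0,0,0],[-0.25,1,0.12,0,0,0]],
])

```text
clock: 8.33
eef_pos: [496.0, 21.9, 270.6]
tcp_rot: [3.142, -0.001, 0.001]
contact_force: [1.2, -0.1, 0.4]
opening: 1.0
```

```bash
python3 -c "
from h import *
go(432.5,-226.5,190)"
```

```text
t 8.33 pos [496.   21.9 270.6] rot [ 3.142e+00 -1.000e-03  1.000e-03] F [ 1.2 -0.1  0.4] op 1.0 | go [-0.1593, 0.6209, 0.2014, 0.0001, -0.0005, 0.0008]
```

Call:
carry_out([
  [[-0.155,0.605,0.19,0,0,0],[-0.155,0.605,0.19,0,0,0],[-0.155,0.605,0.19,0,0,0],[-0.155,0.605,0.19,0,0,0],[-0.155,0.605,0.19,0,0,0]],
])

```text
clock: 8.75
eef_pos: [446.6, -171.4, 209.8]
tcp_rot: [3.141, -0.001, 0.0]
contact_force: [0.8, -1.2, -0.0]
opening: 0.997
```

Call:
carry_out([
  [[-0.155,0.05,0.01,0,0,0],[-0.155,0.05,0.01,0,0,0]],
])

```text
clock: 8.92
eef_pos: [382.2, -191.1, 204.6]
tcp_rot: [-3.141, 0.003, -0.002]
contact_force: [-0.1, 0.0, -0.3]
opening: 0.998
```

```bash
python3 -c "
from h import *
go(432.5,-226.5,120)"
```

```text
t 8.92 pos [ 382.2 -191.1  204.6] rot [-3.141e+00  3.000e-03 -2.000e-03] F [-0.1  0.  -0.3] op 0.998 | go [0.1266, 0.0886, 0.2111, -0.0009, 0.0032, -0.0017]
```

I repeated an x shift in that call by mistake. It happened in free space, so no harm was done. I correct it now.

Call:
carry_out([
  [[0.127,0.089,0.05,0,0,0],[0.127,0.089,0.1,0,0,0],[0.127,0.089,0.15,0,0,0],[0.127,0.089,0.15,0,0,0],[0.127,0.089,0.15,0,0,0]],
])

```text
clock: 9.33
eef_pos: [435.1, -224.7, 145.3]
tcp_rot: [-3.14, 0.003, 0.0]
contact_force: [-0.0, 0.7, 0.4]
opening: 1.001
```

Call:
carry_out([
  [[0,0,0,0,0,0],[0,0,0,0,0,0],[0,0,0,0,0,0]],
])

```text
clock: 9.58
eef_pos: [436.7, -225.0, 147.2]
tcp_rot: [3.141, -0.002, 0.001]
contact_force: [-0.9, -0.1, -0.5]
opening: 0.998
```

```bash
python3 -c "
from h import *
go(432.5,-226.5,78)"
```

```text
t 9.58 pos [ 436.7 -225.   147.2] rot [ 3.141e+00 -2.000e-03  1.000e-03] F [-0.9 -0.1 -0.5] op 0.998 | go [-0.0107, 0.0035, 0.1731, 0.0008, -0.0016, 0.0008]
```

Call:
carry_out([
  [[-0.01,0.0035,0.06,0,0,0],[-0.01,0.0035,0.12,0,0,0],[-0.01,0.0035,0.172,0,0,0],[-0.01,0.0035,0.172,0,0,0],[-0.01,0.0035,0.172,0,0,0]],
])

```text
clock: 10.0
eef_pos: [431.9, -226.1, 77.4]
tcp_rot: [-3.141, 0.001, 0.001]
contact_force: [-0.0, -1.0, 0.8]
opening: 1.0
```

Call:
carry_out([
  [[0,0,0,0,0,0],[0,0,0,0,0,0],[0,0,0,0,0,0],[0,0,0,0,0,0],[0,0,0,0,0,0]],
], hand=1, squeeze=30)

```text
clock: 10.42
eef_pos: [432.8, -226.6, 78.0]
tcp_rot: [3.141, -0.001, 0.0]
contact_force: [0.2, 2.2, 7.3]
opening: 0.365
```

Call:
carry_out([
  [[0,0,0,0,0,0],[0,0,0,0,0,0],[0,0,0,0,0,0],[0,0,0,0,0,0]],
])

```text
clock: 10.75
eef_pos: [432.8, -226.6, 78.0]
tcp_rot: [3.141, -0.001, 0.001]
contact_force: [-0.3, 0.6, 7.9]
opening: 0.361
```

Call:
carry_out([
  [[0,0,-0.08,0,0,0],[0,0,-0.17,0,0,0],[0,0,-0.27,0,0,0],[0,0,-0.37,0,0,0],[0,0,-0.44,0,0,0]],
])

```text
clock: 11.17
eef_pos: [432.7, -226.7, 256.8]
tcp_rot: [3.14, -0.003, 0.001]
contact_force: [1.1, -0.7, -0.9]
opening: 0.365
```

```bash
python3 -c "
from h import *
go(548.8,76,255)"
```

```text
t 11.17 pos [ 432.7 -226.7  256.8] rot [ 3.14e+00 -3.00e-03  1.00e-03] F [ 1.1 -0.7 -0.9] op 0.365 | go [0.2907, -0.7566, 0.0042, 0.0014, -0.0025, 0.0005]
```

Call:
carry_out([
  [[0.29,-0.756,0.0,0,0,0],[0.29,-0.756,0.0,0,0,0],[0.29,-0.756,0.0,0,0,0],[0.29,-0.756,0.0,0,0,0],[0.29,-0.756,0.0,0,0,0]],
])

```text
clock: 11.58
eef_pos: [506.8, -30.1, 253.5]
tcp_rot: [3.142, -0.0, -0.0]
contact_force: [1.4, -0.7, -2.4]
opening: 0.362
```

```bash
python3 -c "
from h import *
go(548.8,76,255)"
```

```text
t 11.58 pos [506.8 -30.1 253.5] rot [ 3.142 -0.    -0.   ] F [ 1.4 -0.7 -2.4] op 0.362 | go [0.105, -0.2652, -0.0037, 0.0001, -0.0003, -0.0]
```

Call:
carry_out([
  [[0.1,-0.255,-0.004,0,0,0],[0.1,-0.255,-0.004,0,0,0],[0.1,-0.255,-0.004,0,0,0],[0.1,-0.255,-0.004,0,0,0],[0.1,-0.255,-0.004,0,0,0]],
])

```text
clock: 12.0
eef_pos: [546.6, 71.4, 254.5]
tcp_rot: [3.141, 0.001, 0.003]
contact_force: [-0.9, -0.1, -1.4]
opening: 0.362
```

Call:
carry_out([
  [[0,0,0,0,0,0],[0,0,0,0,0,0],[0,0,0,0,0,0],[0,0,0,0,0,0]],
])

```text
clock: 12.33
eef_pos: [546.5, 69.2, 254.9]
tcp_rot: [3.142, -0.0, -0.001]
contact_force: [0.1, 0.5, -1.0]
opening: 0.366
```

```bash
python3 -c "
from h import *
go(548.8,76,232)
f=optics.grab_frame('wrist');save(f['img'],'w4.png',s=1.5)"
```

```text
t 12.33 pos [546.5  69.2 254.9] rot [ 3.142e+00 -0.000e+00 -1.000e-03] F [ 0.1  0.5 -1. ] op 0.366 | go [0.0057, -0.0171, 0.0573, 0.0001, -0.0001, -0.0008]
```

View pics/w4.png

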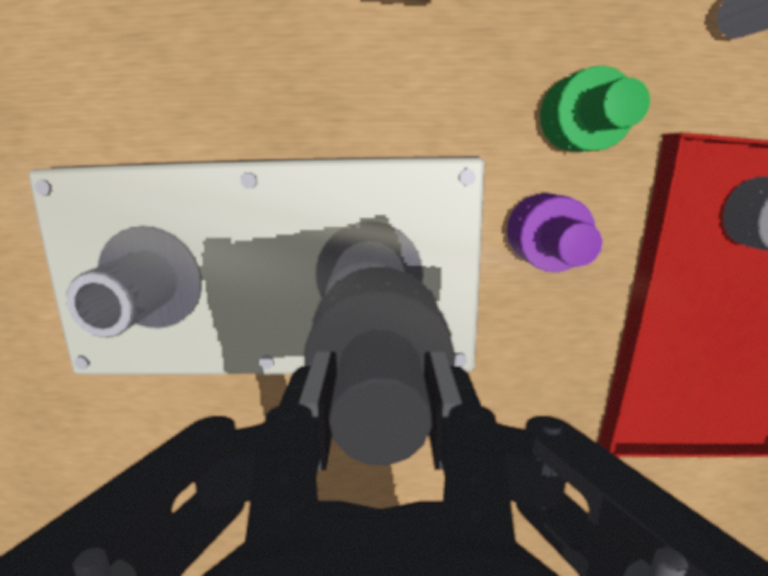

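The cap is held straight between the jaws, with its knob at (380,425) and the right stub just behind it. I trim xy and then go down.

Call:
carry_out([
  [[0.0057,-0.017,0.02,0,0,0],[0.0057,-0.017,0.042,0,0,0],[0.0057,-0.017,0.042,0,0,0],[0.0057,-0.017,0.042,0,0,0],[0.0057,-0.017,0.042,0,0,0]],
])

```text
clock: 12.8
eef_pos: [548.9, 77.0, 237.7]
tcp_rot: [3.141, 0.001, 0.001]
contact_force: [-0.0, 0.5, -1.2]
opening: 0.362
```

Call:
carry_out([
  [[0,0,0,0,0,0],[0,0,0,0,0,0],[0,0,0,0,0,0]],
])

```text
clock: 13.05
eef_pos: [549.2, 76.9, 238.2]
tcp_rot: [-3.142, -0.0, 0.001]
contact_force: [0.9, -0.6, -2.0]
opening: 0.365
```

```bash
python3 -c "
from h import *
go(548.8,76,232)"
```

```text
t 13.05 pos [549.2  76.9 238.2] rot [-3.142e+00 -0.000e+00  1.000e-03] F [ 0.9 -0.6 -2. ] op 0.365 | go [-0.0009, 0.0024, 0.0156, -0.0001, -0.0004, 0.0005]
```

Down to about 214. The bottom should meet the rim near 224.

Call:
carry_out([
  [[-0.001,0.002,0.012,0,0,0],[-0.001,0.002,0.024,0,0,0],[-0.001,0.002,0.03,0,0,0],[-0.001,0.002,0.035,0,0,0]],
])

```text
clock: 13.38
eef_pos: [548.4, 76.2, 223.7]
tcp_rot: [-3.142, 0.001, 0.0]
contact_force: [-4.5, 0.9, 20.1]
opening: 0.363
```

Call:
carry_out([
  [[0,0,0.01,0,0,0],[0,0,0.02,0,0,0],[0,0,0.025,0,0,0],[0,0,0.025,0,0,0]],
])

```text
clock: 13.72
eef_pos: [551.7, 76.8, 218.3]
tcp_rot: [-3.14, -0.008, 0.0]
contact_force: [-4.1, 0.6, 28.4]
opening: 0.365
```

It is blocked near 222 with 28 N, so this is either the wrong stub or a misalignment. I back off, check the grip and try the other stub.

Call:
carry_out([
  [[0,0,-0.04,0,0,0],[0,0,-0.07,0,0,0],[0,0,-0.1,0,0,0],[0,0,-0.1,0,0,0]],
])

```text
clock: 14.05
eef_pos: [549.8, 76.3, 256.4]
tcp_rot: [-3.141, -0.003, 0.001]
contact_force: [1.0, -0.9, -1.4]
opening: 0.362
```

```bash
python3 -c "
from h import *
go(546.7,226,250)
f=optics.grab_frame('wrist');save(f['img'],'w5.png',s=1.5)"
```

```text
t 14.05 pos [549.8  76.3 256.4] rot [-3.141e+00 -3.000e-03  1.000e-03] F [ 1.  -0.9 -1.4] op 0.362 | go [-0.0076, -0.3742, 0.0161, -0.0005, -0.0033, 0.0005]
```

View pics/w5.png

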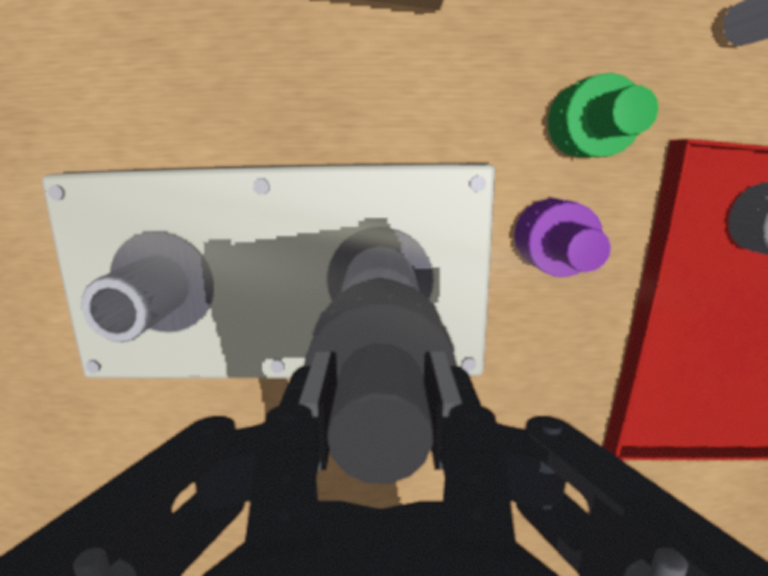

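The cap has shifted a little in the grip: its knob top is now at (380,438) and was at (380,425). I measure its tilt and offset relative to the tool.

```bash
cat >> h.py <<'E'
def heldpose():
    f=optics.grab_frame('wrist'); s=sense(); P=pts(f); R=Ro.from_euler('xyz',s['tcp_rot'])
    T=R.inv().apply((P.reshape(-1,3)-s['eef_pos'])).reshape(P.shape); ok=f['range_z']>0
    # knob top: tool z between -25..0 , |x|,|y|<18
    for lab,zr,rad in (('knobtop',(-25,3),18),):
        m=ok&(T[...,2]>zr[0])&(T[...,2]<zr[1])&(np.hypot(T[...,0],T[...,1])<rad)
        S=T[m]; 
        if len(S)<50: print('few',len(S)); continue
        sel=np.ones(len(S),bool)
        for _ in range(5):
            A=np.c_[S[sel][:,:2],np.ones(sel.sum())]; c=np.linalg.lstsq(A,S[sel][:,2],rcond=None)[0]
            res=S[:,2]-np.c_[S[:,:2],np.ones(len(S))]@c; sel=np.abs(res)<1.5
        print(lab,len(S),sel.sum(),'slope xy',c[:2].round(4),'z0',round(c[2],2),'centre',S[sel].mean(0).round(2),'ext',S[sel].min(0).round(1),S[sel].max(0).round(1))
    # roof plane
    m=ok&(T[...,2]>20)&(T[...,2]<45)&(np.hypot(T[...,0],T[...,1])<36)&(T[...,0]>17)
    S=T[m]
    if len(S)>30:
        sel=S[:,2]<np.percentile(S[:,2],60)
        for _ in range(6):
            A=np.c_[S[sel][:,:2],np.ones(sel.sum())]; c=np.linalg.lstsq(A,S[sel][:,2],rcond=None)[0]
            res=S[:,2]-np.c_[S[:,:2],np.ones(len(S))]@c; sel=np.abs(res)<1.5
        print('roof',len(S),sel.sum(),'slope',c[:2].round(4),'z0',round(c[2],2),'maxx',S[sel][:,0].max().round(1),'y',S[sel][:,1].min().round(1),S[sel][:,1].max().round(1))
    return f
E
python3 -c "
from h import *
heldpose();heldpose()"
```

```text
knobtop 4819 3253 slope xy [ 0.0512 -0.0036] z0 -12.99 centre [ -3.2    0.37 -13.2 ] ext [-17.9 -15.1 -15.2] [ 11.1  16.1 -11. ]
roof 1037 551 slope [0.0705 0.0034] z0 26.15 maxx 23.4 y -17.2 18.5
knobtop 4795 3244 slope xy [ 0.0489 -0.0002] z0 -12.59 centre [ -3.27   0.44 -12.78] ext [-17.9 -15.  -14.7] [ 11.1  16.2 -10.6]
roof 975 525 slope [ 0.1287 -0.0065] z0 25.54 maxx 23.2 y -16.5 17.9
```

The cap slid up about 6 mm in the grip and tilted about 0.05 rad. I raise the squeeze, counter-tilt the tool by 0.05 rad and go to the left stub. This time I go down in finer steps.

Call:
carry_out([
  [[-0.007,-0.1,0.0,0,0.048,0],[-0.007,-0.2,0.0,0,0.048,0],[-0.007,-0.29,0.0,0,0.048,0],[-0.007,-0.372,0,0,0.048,0],[-0.007,-0.372,0,0,0.048,0]],
], squeeze=60)

```text
clock: 14.62
eef_pos: [545.2, 229.9, 252.9]
tcp_rot: [-3.14, -0.049, 0.003]
contact_force: [0.2, 0.0, -0.9]
opening: 0.359
```

Call:
carry_out([
  [[0,0,0,0,0,0],[0,0,0,0,0,0],[0,0,0,0,0,0],[0,0,0,0,0,0]],
])

```text
clock: 14.95
eef_pos: [545.6, 223.8, 253.7]
tcp_rot: [3.141, -0.05, -0.001]
contact_force: [-0.2, 0.0, -0.9]
opening: 0.357
```

```bash
cat >> h.py <<'E'
def capworld():
    f=optics.grab_frame('wrist'); s=sense(); P=pts(f); R=Ro.from_euler('xyz',s['tcp_rot']); t=s['eef_pos']
    T=R.inv().apply((P.reshape(-1,3)-t)).reshape(P.shape); ok=f['range_z']>0
    m=ok&(T[...,2]>-25)&(T[...,2]<3)&(np.hypot(T[...,0]+3,T[...,1])<19)
    S=P[m];sel=np.ones(len(S),bool)
    for _ in range(6):
        A=np.c_[S[sel][:,:2]-t[:2],np.ones(sel.sum())];c=np.linalg.lstsq(A,S[sel][:,2],rcond=None)[0]
        res=S[:,2]-np.c_[S[:,:2]-t[:2],np.ones(len(S))]@c; sel=np.abs(res)<1.2
    print('knob top world',S[sel].mean(0).round(2),'slope',c[:2].round(3),'rel TCP',(S[sel].mean(0)-t).round(2),sel.sum())
E
python3 -c "
from h import *
go(546.7,226.1,222)
capworld()"
```

```text
t 14.95 pos [545.6 223.8 253.7] rot [ 3.141e+00 -5.000e-02 -1.000e-03] F [-0.2  0.  -0.9] op 0.357 | go [-0.0013, -0.0059, 0.0792, 0.0004, -0.0474, -0.0008]
knob top world [540.47 223.29 265.62] slope [ 0.01  -0.006] rel TCP [-5.29 -0.54 11.8 ] 3293
```

```bash
python3 -c "
from h import *
f,m=meas(541,223.3,265.6,16,2,8)
im=f['img'].copy();im[m>0,1]=255;save(im,'w6.png',(150,150,360,340),3)
go(546.7,226.1,222)
"
```

```text
meas [[544.16, 223.22, 21.21, 266.15], [544.46, 223.54, 21.52, 266.27]] mean [544.31 223.38  21.37 266.21] rel TCP [-1.53 -0.74]
t 15.1 pos [545.8 224.1 254. ] rot [ 3.142e+00 -5.000e-02 -1.000e-03] F [-0.6 -0.7 -1.9] op 0.359 | go [-0.0019, -0.005, 0.0801, 0.0001, -0.048, -0.0006]
```

View pics/w6.png

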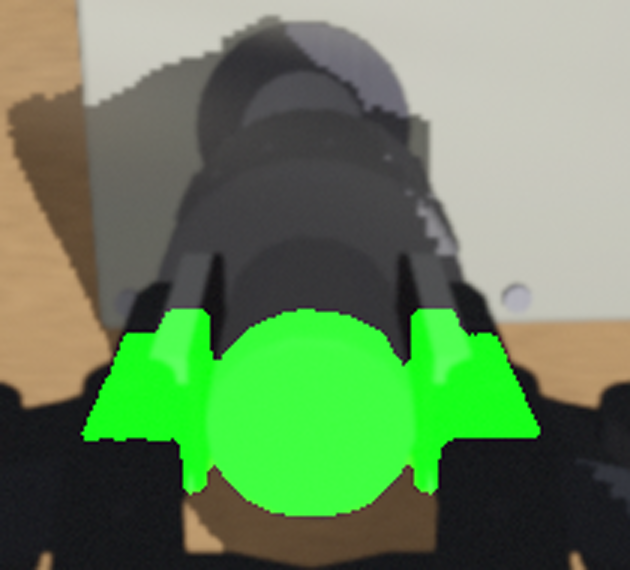

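```bash
cat >> h.py <<'E'
def px2plane(f,u,v,z):
    h=384;F=h/2/np.tan(np.radians(f['fov_y'])/2);K=np.array([[F,0,f['cx']],[0,F,f['cy']],[0,0,1]])
    p=cv2.undistortPoints(np.array([[[u,v]]],float),K,np.array([f['k1'],0,0,0,0.]))[0,0]
    C=-f['R'].T@f['t'];d=np.array([*p,1])@f['R'];return C+d*(z-C[2])/d[2]
def held(ztop):
    """centre of held knob's top disc from the free lower (-x) arc of the depth mask, radius fixed"""
    f=optics.grab_frame('wrist');s=sense();P=pts(f);t=s['eef_pos']
    m=((f['range_z']>0)&(np.abs(P[...,2]-ztop)<7)&(np.abs(P[...,0]-t[0]+4)<30)&(np.abs(P[...,1]-t[1])<30)).astype(np.uint8)
    m=cv2.medianBlur(m,5);E=[]
    ok=[]
    for u in range(512):
        vs=np.nonzero(m[:,u])[0]
        if len(vs):
            X=px2plane(f,u,vs.max()+.5,ztop); X2=px2plane(f,u,vs.min()-.5,ztop)
            if abs(X[1]-t[1])<12: E+= [X[:2],X2[:2]]
    E=np.array(E)
    q=least_squares(lambda v:np.hypot(E[:,0]-v[0],E[:,1]-v[1])-v[2],[t[0]-4,t[1],16],loss='soft_l1',f_scale=.3).x
    zz=np.median(P[...,2][(m>0)&(np.hypot(P[...,0]-q[0],P[...,1]-q[1])<12)])
    print('held knob',q.round(2),'z',zz.round(2),'rel TCP',(q[:2]-t[:2]).round(2)); return f
E
python3 -c "
from h import *
held(266.2);held(266.2)
go(546.7,226.1,222)
"
```

```text
held knob [541.83 223.26  16.6 ] z 266.05 rel TCP [-4.01 -0.99]
held knob [541.8  223.39  16.58] z 266.12 rel TCP [-4.06 -1.01]
t 15.2 pos [545.9 224.4 254.1] rot [-3.141 -0.05  -0.   ] F [ 0.9  0.7 -2.1] op 0.358 | go [-0.0019, -0.0042, 0.0803, -0.0001, -0.0482, -0.0003]
```

Call:
carry_out([
  [[0.0035,-0.0045,0.03,0,0,0],[0.0035,-0.0045,0.06,0,0,0],[0.0035,-0.0045,0.07,0,0,0],[0.0035,-0.0045,0.07,0,0,0]],
])

```text
clock: 15.53
eef_pos: [547.4, 226.3, 223.7]
tcp_rot: [3.14, -0.047, 0.001]
contact_force: [-1.0, -0.0, -2.0]
opening: 0.355
```

Call:
carry_out([
  [[0,0,0,0,0,0],[0,0,0,0,0,0]],
])

```text
clock: 15.7
eef_pos: [548.6, 226.8, 226.1]
tcp_rot: [3.142, -0.05, 0.001]
contact_force: [0.6, -0.0, -2.1]
opening: 0.359
```

```bash
python3 -c "
from h import *
go(547.3,226.2,215)
"
```

```text
t 15.7 pos [548.6 226.8 226.1] rot [ 3.142e+00 -5.000e-02  1.000e-03] F [ 0.6 -0.  -2.1] op 0.359 | go [-0.0047, 0.0015, 0.0275, -0.0, -0.048, 0.0006]
```

Call:
carry_out([
  [[-0.004,0.0015,0.01,0,0,0],[-0.004,0.0015,0.02,0,0,0],[-0.004,0.0015,0.027,0,0,0],[-0.004,0.0015,0.027,0,0,0]],
])

```text
clock: 16.03
eef_pos: [547.1, 226.0, 214.5]
tcp_rot: [3.141, -0.049, 0.001]
contact_force: [-0.4, -0.2, -0.9]
opening: 0.359
```

```bash
python3 -c "
from h import *
go(547.3,226.2,205)
"
```

```text
t 16.03 pos [547.1 226.  214.5] rot [ 3.141e+00 -4.900e-02  1.000e-03] F [-0.4 -0.2 -0.9] op 0.359 | go [-0.0006, -0.0006, 0.0237, 0.0004, -0.0471, 0.0005]
```

Call:
carry_out([
  [[-0.0006,-0.0006,0.008,0,0,0],[-0.0006,-0.0006,0.016,0,0,0],[-0.0006,-0.0006,0.024,0,0,0],[-0.0006,-0.0006,0.024,0,0,0]],
])

```text
clock: 16.37
eef_pos: [547.3, 226.2, 204.8]
tcp_rot: [3.141, -0.049, 0.001]
contact_force: [-0.4, 0.2, -2.1]
opening: 0.355
```

```bash
python3 -c "
from h import *
go(547.3,226.2,190)
"
```

```text
t 16.37 pos [547.3 226.2 204.8] rot [ 3.141e+00 -4.900e-02  1.000e-03] F [-0.4  0.2 -2.1] op 0.355 | go [-0.0019, 0.0, 0.0369, 0.0004, -0.047, 0.0005]
```

It slid 13 mm past the rim level with no force, so this cap belongs to the left stub. I continue down and then release.

Call:
carry_out([
  [[-0.001,0,0.01,0,0,0],[-0.001,0,0.02,0,0,0],[-0.002,0,0.03,0,0,0],[-0.002,0,0.037,0,0,0],[-0.002,0,0.037,0,0,0]],
])

```text
clock: 16.78
eef_pos: [547.2, 226.2, 189.9]
tcp_rot: [3.141, -0.049, 0.0]
contact_force: [-0.9, -1.2, -2.0]
opening: 0.36
```

Call:
carry_out([
  [[0,0,0,0,0,0],[0,0,0,0,0,0],[0,0,0,0,0,0],[0,0,0,0,0,0],[0,0,0,0,0,0]],
], hand=0)

```text
clock: 17.2
eef_pos: [547.8, 226.4, 191.1]
tcp_rot: [-3.141, -0.051, 0.001]
contact_force: [0.7, 0.5, 0.8]
opening: 0.999
```

```bash
python3 -c "
from h import *
go(549,226.2,264)
"
```

```text
t 17.2 pos [547.8 226.4 191.1] rot [-3.141e+00 -5.100e-02  1.000e-03] F [0.7 0.5 0.8] op 0.999 | go [0.0122, 0.0005, -0.1819, -0.0002, -0.0485, 0.0005]
```

Call:
carry_out([
  [[0.005,0,-0.08,0,0,0],[0.01,0,-0.18,0,0,0],[0.015,0,-0.28,0,-0.049,0],[0.015,0,-0.38,0,-0.049,0],[0.015,0,-0.38,0,-0.049,0]],
])

```text
clock: 17.62
eef_pos: [549.1, 227.6, 351.7]
tcp_rot: [-3.137, -0.01, 0.0]
contact_force: [0.7, 0.7, 0.6]
opening: 1.0
```

Call:
carry_out([
  [[0,0,0,0,0,0],[0,0,0,0,0,0],[0,0,0,0,0,0]],
])

```text
clock: 17.87
eef_pos: [545.2, 226.1, 341.4]
tcp_rot: [3.141, 0.003, 0.001]
contact_force: [-0.3, 0.6, -0.9]
opening: 1.001
```

```bash
python3 -c "
from h import *
f,m=meas(544,226,198,16,2)
save(f['img'],'w7.png',s=1.5)
P=pts(f)
S=P[(P[...,2]>150)&(P[...,2]<170)&(np.hypot(P[...,0]-544,P[...,1]-226)<32)];print('roof z',np.median(S[:,2]),len(S))
go(581,-260,300)
"
```

```text
meas [[542.15, 225.22, 15.12, 198.89], [542.13, 225.2, 15.11, 198.82]] mean [542.14 225.21  15.11 198.85] rel TCP [-3.21 -0.91]
roof z 158.79959778716142 1390
t 17.97 pos [545.3 226.1 341.3] rot [3.141e+00 3.000e-03 1.000e-03] F [-0.2 -0.1  0.2] op 0.997 | go [0.0889, 1.2152, 0.1042, 0.001, 0.0033, 0.0005]
```

View pics/w7.png

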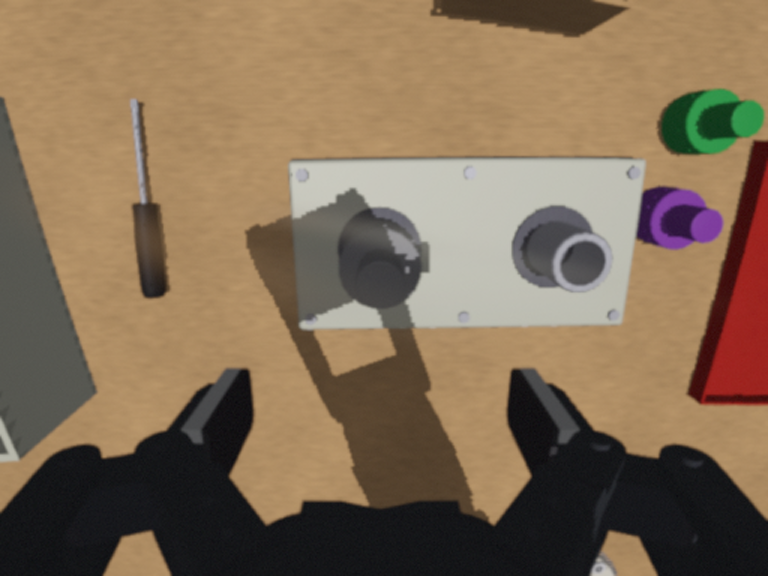

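The cap is home on the left stub: roof at z about 158.8, knob top at 198.9, released. Now the far grey cap, via a hover at (580,-260,230).

Call:
carry_out([
  [[0.07,1,0.1,0,0,0],[0.07,1,0.1,0,0,0],[0.07,1,0.1,0,0,0],[0.07,1,0.1,0,0,0],[0.07,1,0.1,0,0,0]],
])

```text
clock: 18.38
eef_pos: [559.9, 17.8, 321.0]
tcp_rot: [3.141, 0.003, 0.001]
contact_force: [1.2, -0.1, 0.1]
opening: 0.997
```

```bash
python3 -c "
from h import *
go(580.5,-260,240)"
```

```text
t 18.38 pos [559.9  17.8 321. ] rot [3.141e+00 3.000e-03 1.000e-03] F [ 1.2 -0.1  0.1] op 0.997 | go [0.0512, 0.6947, 0.2024, 0.0001, 0.0026, 0.0011]
```

Call:
carry_out([
  [[0.05,0.675,0.19,0,0.003,0.001],[0.05,0.675,0.19,0,0.003,0.001],[0.05,0.675,0.19,0,0.003,0.001],[0.05,0.675,0.19,0,0.003,0.001],[0.05,0.675,0.19,0,0.003,0.001]],
])

```text
clock: 18.8
eef_pos: [574.7, -182.3, 264.3]
tcp_rot: [-3.141, -0.001, -0.001]
contact_force: [1.6, 0.7, 0.0]
opening: 1.0
```

```bash
python3 -c "
from h import *
go(580.5,-260,230)"
```

```text
t 18.8 pos [ 574.7 -182.3  264.3] rot [-3.141e+00 -1.000e-03 -1.000e-03] F [1.6 0.7 0. ] op 1.0 | go [0.0145, 0.1943, 0.0857, -0.0005, -0.0006, -0.0006]
```

Call:
carry_out([
  [[0.014,0.175,0.08,0,0,0],[0.014,0.175,0.08,0,0,0],[0.014,0.175,0.08,0,0,0],[0.014,0.175,0.08,0,0,0],[0.014,0.175,0.08,0,0,0]],
])

```text
clock: 19.22
eef_pos: [580.6, -250.0, 233.1]
tcp_rot: [-3.141, -0.001, -0.001]
contact_force: [-0.6, -0.8, -0.5]
opening: 0.999
```

Call:
carry_out([
  [[0,0,0,0,0,0],[0,0,0,0,0,0],[0,0,0,0,0,0]],
])

```text
clock: 19.47
eef_pos: [581.5, -249.4, 234.6]
tcp_rot: [3.141, -0.003, 0.001]
contact_force: [-0.4, -0.7, 0.7]
opening: 1.002
```

```bash
python3 -c "
from h import *
f,m=meas(577.7,-260,84,16)
save(f['img'],'w8.png',s=1.5)
go(580.5,-260,78)"
```

```text
meas [[581.06, -261.28, 15.26, 84.81], [580.75, -261.28, 15.01, 84.83], [580.83, -261.32, 15.13, 84.9]] mean [ 580.88 -261.29   15.13   84.85] rel TCP [ -0.41 -11.45]
t 19.62 pos [ 581.3 -249.8  234.4] rot [ 3.141e+00 -3.000e-03  0.000e+00] F [-0.3 -1.1  0.4] op 0.999 | go [-0.0031, 0.0253, 0.391, 0.0002, -0.0026, 0.0004]
```

View pics/w8.png

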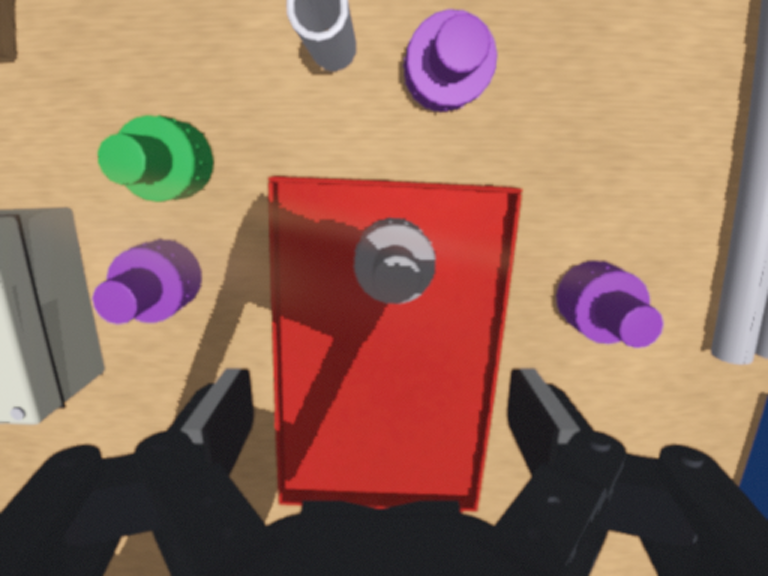

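The remaining grey cap is at (395,265) in the picture, measured at (580.9,-261.3). The offcut at (325,30) is clear of the jaws. I move in and go down.

Call:
carry_out([
  [[0.0065,0.0275,0.1,0,0,0],[0.0065,0.0275,0.2,0,0,0],[0.0065,0.0275,0.25,0,0,0],[0.0065,0.0275,0.25,0,0,0],[0.0065,0.0275,0.25,0,0,0]],
])

```text
clock: 20.03
eef_pos: [583.5, -261.1, 133.4]
tcp_rot: [-3.141, -0.0, -0.0]
contact_force: [-0.2, -0.5, 0.9]
opening: 1.0
```

Call:
carry_out([
  [[0,0,0,0,0,0],[0,0,0,0,0,0]],
])

```text
clock: 20.2
eef_pos: [585.3, -261.9, 136.2]
tcp_rot: [3.14, -0.005, -0.0]
contact_force: [0.5, -0.5, -0.3]
opening: 0.997
```

```bash
python3 -c "
from h import *
go(584,-260.7,78.5)"
```

```text
t 20.2 pos [ 585.3 -261.9  136.2] rot [ 3.14  -0.005 -0.   ] F [ 0.5 -0.5 -0.3] op 0.997 | go [-0.0039, -0.0033, 0.1443, 0.0014, -0.0051, -0.0003]
```

Call:
carry_out([
  [[-0.003,-0.003,0.06,0.001,-0.003,0],[-0.003,-0.003,0.11,0.001,-0.003,0],[-0.003,-0.003,0.142,0.001,-0.003,0],[-0.003,-0.003,0.142,0.001,-0.003,0],[-0.003,-0.003,0.142,0.001,-0.003,0]],
])

```text
clock: 20.62
eef_pos: [583.1, -260.3, 77.7]
tcp_rot: [-3.141, 0.001, -0.0]
contact_force: [0.6, 0.5, 0.6]
opening: 1.0
```

Call:
carry_out([
  [[0,0,0,0,0,0],[0,0,0,0,0,0],[0,0,0,0,0,0],[0,0,0,0,0,0],[0,0,0,0,0,0]],
], hand=1, squeeze=60)

```text
clock: 21.03
eef_pos: [583.2, -260.5, 78.1]
tcp_rot: [-3.141, 0.0, -0.001]
contact_force: [-2.4, 1.2, 3.2]
opening: 0.36
```

Call:
carry_out([
  [[0,0,0,0,0,0],[0,0,0,0,0,0],[0,0,0,0,0,0],[0,0,0,0,0,0]],
])

```text
clock: 21.37
eef_pos: [583.1, -260.5, 78.0]
tcp_rot: [-3.141, 0.0, -0.0]
contact_force: [-1.1, -0.4, 6.2]
opening: 0.357
```

Call:
carry_out([
  [[0,0,-0.08,0,0,0],[0,0,-0.17,0,0,0],[0,0,-0.27,0,0,0],[0,0,-0.37,0,0,0],[0,0,-0.45,0,0,0]],
])

```text
clock: 21.78
eef_pos: [583.2, -260.5, 260.3]
tcp_rot: [-3.141, -0.001, -0.001]
contact_force: [0.4, -0.6, -1.5]
opening: 0.355
```

```bash
python3 -c "
from h import *
go(548.5,76,260)"
```

```text
t 21.78 pos [ 583.2 -260.5  260.3] rot [-3.141e+00 -1.000e-03 -1.000e-03] F [ 0.4 -0.6 -1.5] op 0.355 | go [-0.0871, -0.8412, 0.0009, -0.0003, -0.0006, -0.0005]
```

Call:
carry_out([
  [[-0.089,-0.84,0,0,0,0],[-0.089,-0.84,0,0,0,0],[-0.089,-0.84,0,0,0,0],[-0.089,-0.84,0,0,0,0],[-0.089,-0.84,0,0,0,0]],
])

```text
clock: 22.2
eef_pos: [560.3, -51.6, 257.5]
tcp_rot: [-3.141, 0.001, -0.001]
contact_force: [1.4, 0.1, -1.3]
opening: 0.357
```

```bash
python3 -c "
from h import *
go(547.7,76,258)"
```

```text
t 22.2 pos [560.3 -51.6 257.5] rot [-3.141e+00  1.000e-03 -1.000e-03] F [ 1.4  0.1 -1.3] op 0.357 | go [-0.0318, -0.319, -0.0009, -0.001, 0.0009, -0.001]
```

Call:
carry_out([
  [[-0.03,-0.303,0,0,0,0],[-0.03,-0.303,0,0,0,0],[-0.03,-0.303,0,0,0,0],[-0.03,-0.303,0,0,0,0],[-0.03,-0.303,0,0,0,0]],
])

```text
clock: 22.62
eef_pos: [548.7, 70.0, 257.5]
tcp_rot: [-3.141, 0.001, 0.003]
contact_force: [0.7, 0.2, -0.9]
opening: 0.357
```

Call:
carry_out([
  [[0,0,0,0,0,0],[0,0,0,0,0,0],[0,0,0,0,0,0],[0,0,0,0,0,0]],
])

```text
clock: 22.95
eef_pos: [549.3, 66.8, 257.4]
tcp_rot: [-3.141, 0.001, -0.002]
contact_force: [0.6, 0.6, -1.7]
opening: 0.355
```

```bash
python3 -c "
from h import *
z=sense()['eef_pos'][2]
held(z+6.5);held(z+6.5);heldpose()
go(547.7,76,232)"
```

```text
held knob [548.76  65.91  16.87] z 264.24 rel TCP [-0.53 -1.02]
held knob [548.75  66.08  16.87] z 264.24 rel TCP [-0.54 -1.03]
knobtop 4467 3176 slope xy [ 0.0029 -0.001 ] z0 -6.71 centre [-1.23  0.73 -6.71] ext [-17.7 -15.1  -8.2] [13.8 15.9 -5.2]
roof 1399 1006 slope [0.0373 0.0037] z0 32.46 maxx 27.6 y -21.4 23.3
t 23.1 pos [549.3  67.3 257.4] rot [-3.141e+00  1.000e-03 -2.000e-03] F [-0.3  0.3 -2.3] op 0.355 | go [-0.0039, -0.0218, 0.0637, -0.001, 0.0011, -0.0016]
```

The cap is level (slope 0.003) and has not slipped. I trim to (547.7,76.1) and go down in small steps.

Call:
carry_out([
  [[-0.004,-0.0215,0.02,0,0,0],[-0.004,-0.0215,0.04,0,0,0],[-0.004,-0.0215,0.055,0,0,0],[-0.004,-0.0215,0.055,0,0,0],[-0.004,-0.0215,0.055,0,0,0]],
])

```text
clock: 23.52
eef_pos: [547.1, 76.6, 234.7]
tcp_rot: [-3.141, 0.003, -0.0]
contact_force: [-0.2, 0.2, -1.8]
opening: 0.354
```

Call:
carry_out([
  [[0,0,0,0,0,0],[0,0,0,0,0,0],[0,0,0,0,0,0]],
])

```text
clock: 23.77
eef_pos: [547.8, 76.6, 235.8]
tcp_rot: [-3.14, 0.0, -0.001]
contact_force: [-0.1, 0.4, -1.7]
opening: 0.353
```

```bash
python3 -c "
from h import *
go(547.7,76.1,222)"
```

```text
t 23.77 pos [547.8  76.6 235.8] rot [-3.14e+00  0.00e+00 -1.00e-03] F [-0.1  0.4 -1.7] op 0.353 | go [-0.0003, 0.0012, 0.0346, -0.0011, 0.0004, -0.0006]
```

Call:
carry_out([
  [[0,0.001,0.01,0,0,0],[0,0.001,0.02,0,0,0],[0,0.001,0.027,0,0,0],[0,0.001,0.034,0,0,0],[0,0.001,0.034,0,0,0]],
])

```text
clock: 24.18
eef_pos: [547.1, 76.1, 221.1]
tcp_rot: [-3.141, 0.002, -0.001]
contact_force: [0.1, -0.2, -1.3]
opening: 0.356
```

Call:
carry_out([
  [[0,0,0.006,0,0,0],[0,0,0.012,0,0,0],[0,0,0.012,0,0,0]],
])

```text
clock: 24.43
eef_pos: [547.4, 76.2, 216.6]
tcp_rot: [-3.141, 0.002, -0.0]
contact_force: [0.0, -1.3, -1.4]
opening: 0.356
```

At 216.6 it is inside with no contact force. I carry on to about 197 and release.

Call:
carry_out([
  [[0,0,0.01,0,0,0],[0,0,0.02,0,0,0],[0,0,0.03,0,0,0],[0,0,0.04,0,0,0],[0,0,0.05,0,0,0]],
])

```text
clock: 24.85
eef_pos: [547.5, 76.2, 196.6]
tcp_rot: [-3.141, 0.001, -0.0]
contact_force: [0.0, -0.4, -1.9]
opening: 0.356
```

Call:
carry_out([
  [[0,0,0,0,0,0],[0,0,0,0,0,0],[0,0,0,0,0,0]],
])

```text
clock: 25.1
eef_pos: [547.6, 76.2, 197.1]
tcp_rot: [-3.141, 0.001, -0.0]
contact_force: [0.6, -0.1, -1.7]
opening: 0.352
```

Call:
carry_out([
  [[0,0,0,0,0,0],[0,0,0,0,0,0],[0,0,0,0,0,0],[0,0,0,0,0,0],[0,0,0,0,0,0]],
], hand=0)

```text
clock: 25.52
eef_pos: [547.6, 76.2, 197.3]
tcp_rot: [-3.141, 0.001, -0.0]
contact_force: [0.0, -1.3, -0.2]
opening: 1.001
```

Call:
carry_out([
  [[0,0,-0.08,0,0,0],[0,0,-0.18,0,0,0],[0,0,-0.28,0,0,0],[0,0,-0.37,0,0,0],[0,0,-0.37,0,0,0]],
])

```text
clock: 25.93
eef_pos: [550.7, 76.5, 353.0]
tcp_rot: [-3.139, -0.01, -0.001]
contact_force: [1.1, 0.4, 1.2]
opening: 1.003
```

Call:
carry_out([
  [[0,0,0,0,0,0],[0,0,0,0,0,0],[0,0,0,0,0,0]],
])

```text
clock: 26.18
eef_pos: [546.9, 75.9, 343.5]
tcp_rot: [-3.141, 0.004, -0.001]
contact_force: [-0.1, -0.1, 0.6]
opening: 0.999
```

```bash
python3 -c "
from h import *
f,m=meas(545,76,198,16,2)
P=pts(f);save(f['img'],'w9.png',s=1.5)
for c in ((545,76),(543,226)):
  S=P[(P[...,2]>145)&(P[...,2]<200)&(np.hypot(P[...,0]-c[0],P[...,1]-c[1])<28)&(np.hypot(P[...,0]-c[0],P[...,1]-c[1])>21)];print('roof z',np.median(S[:,2]),len(S))
g=optics.grab_frame('scene');save(g['img'],'s9.png',(230,160,380,290),5);Q=pts(g)
for c in ((547,78),(545,227)):
  d=np.hypot(Q[...,0]-c[0],Q[...,1]-c[1]); S=Q[(d<12)&(Q[...,2]>120)];print('scene knob top',np.percentile(S[:,2],80).round(1))
  print('roof',np.median(Q[(d>20)&(d<28)&(Q[...,2]>140)][:,2]).round(1))
for t in ('carton','screwdriver','offcut'):
  print(t,[(np.round(d['point']),round(d['confidence'],2)) for n in ('top','scene') for d in (optics.grab_frame(n) and nets.tip_of(t,n))])
go(545,76,340)"
```

```text
meas [[545.5, 75.41, 15.12, 198.83], [545.64, 75.45, 15.15, 198.77]] mean [545.57  75.43  15.14 198.8 ] rel TCP [-1.45 -0.55]
roof z 158.85480800028023 724
roof z 158.89928800192695 645
scene knob top 396.3
roof 409.3
scene knob top 198.0
roof 156.3
carton [(array([795.,  94.,   1.]), 0.57), (array([793.,  91.,  -5.]), 0.86)]
screwdriver [(array([581., 469.,  -2.]), 0.69), (array([580., 466.,   1.]), 0.92)]
offcut [(array([ 737., -218.,   -1.]), 0.66), (array([ 737., -215.,   -2.]), 0.64)]
t 26.93 pos [547.7  76.1 345.2] rot [-3.141e+00  1.000e-03 -1.000e-03] F [-0.2 -0.1  0.5] op 0.996 | go [-0.0068, 0.0002, 0.0129, -0.001, 0.0009, -0.0005]
```

View pics/s9.png

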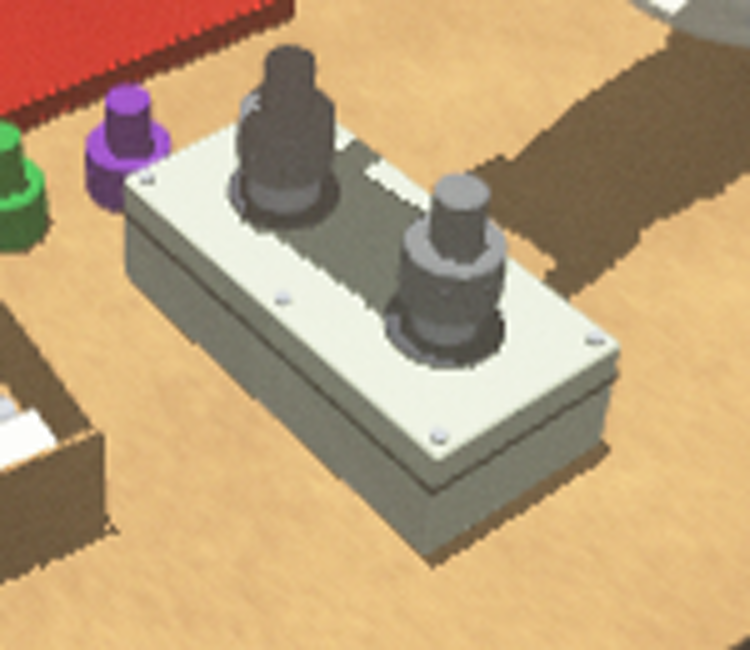

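View pics/w9.png

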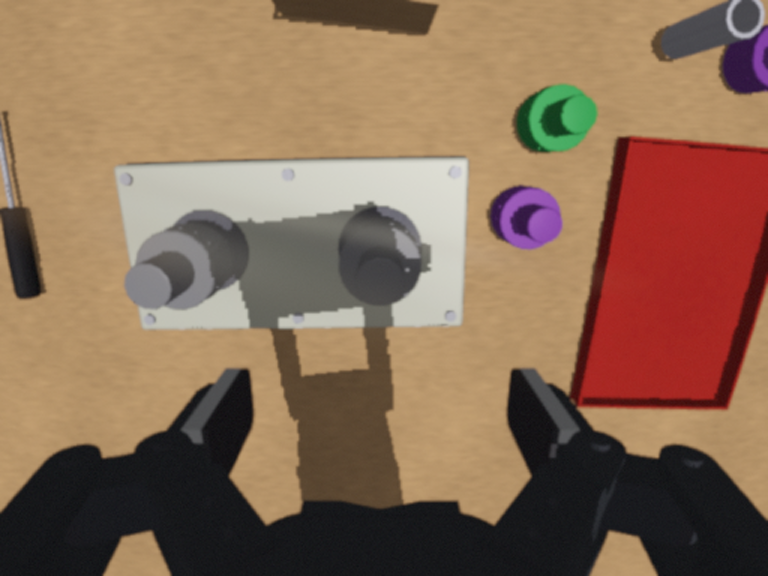

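Both caps stand upright and seated, in the scene crop at (287,150) and (455,265). The roofs are at 158.85 and 158.90 mm, the tray is empty and the jaws are clear. I hand in.

```bash
python3 -c "
from rig import r
print(r.sign_off())"
```

```text
the job is handed in; nothing more can be done
None
```

Both stubs are capped, each cap on the stub it fits, released. I handed the job in at about 27 s of the 72 s. The sign-off gives no verdict.

- **Left stub (40 mm):** I took the near cap first and tried it on the right stub. It stopped at rim height with about 28 N, slid up about 6 mm in the grip and tilted about 0.05 rad. I tilted the tool to correct that, and the cap went onto the left stub without force.
- **Right stub (47 mm):** The far cap went onto it freely.

Last checks:
- **Seating:** The wrist camera puts both roofs at z of about 158.9 mm. The target is 158, and that camera also reads 0.6 mm high on the rims. It puts both knob tops at about 198.8 mm, against 198 expected. The left cap's axis is about 1.3 mm off its stub's, the right cap's about 0.1 mm, and both look upright.
- **Gripper:** The jaws were open and about 150 mm above the caps, with no contact force.
- **Other things:** The carton, screwdriver and offcut are where they were, to within the networks' few millimetres.
- **Disagreements:** The scene camera's height reading for the right cap was useless (396 mm) because the arm blocked its view. I relied on the wrist camera and the picture there. Between them, the cameras differed by 2–4 mm in absolute position, so I used relative wrist-camera measurements for the fits.

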